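# Roll an idler roller into the vee cradle, seat it to the stop and clamp it

### The arm

A 7-joint arm with a two-finger parallel gripper is mounted at the origin on the work surface; the furniture and walls round the work are solid. World frame = base frame: x ahead of the robot, y to its left, z up, the work surface at z = 0. Lengths are in m, angles in rad, forces in N, time in s.
With the tool pointing down it reaches from about 0.425 to 0.875 m from the base axis. Payload 8.4 kg.
Tool frame: the origin (TCP) lies at the very end of the fingers, on their centre line; the grasp point (between the pads) lies 19 mm behind it; z points along the fingers, y is the line along which they close (so a half turn about z gives the same grasp; the last joint's range is limited). The gripper opens to 85 mm and grips with 20 to 120 N. Pads are 22 mm wide; open, the fingers measure 114 mm over their backs; the gripper's body (76 mm by 85 mm) begins 54 mm behind the grasp point. The pads swing forward as they close: fully open they stand 13 mm farther back than shut.
Start: joints at [1.02, 0.333, 0.04, 1.465, -0.013, 1.343, -0.059], TCP at [0.284, -0.585, 0.231] pointing down, gripper open.
Joint ranges: [-2.58, 2.58], [-0.38, 2.09], [-1.3, 1.39], [0.25, 2.4], [-1.5, 4.64], [0.08, 2.09], [-2.65, 2.65]. Speed limits (rad/s): [2.22, 2.22, 2.79, 2.79, 3.14, 3.14, 3.14].

### API

Orientations are given as a unit quaternion [w, x, y, z].
In Python, from station import * gives the robot as it stands. The module is installed in compiled form; this text tells all that it offers.
- The arm moves only by the tool carry_out, never from a script. Its argument "plan" is one flat list of numbers, 7 for each row, row after row: the shift along the tool's x, y, z in units of 50 mm (1.0 is 50 mm), then the turn, a rotation vector about the tool's x, y, z in degrees, then the gripper command: -1 is shut, 1 is fully open, values between are in proportion. A call has 1 to 5 rows; each row is the pose to reach, as a shift and turn from the pose commanded when the call began, along the tool's axes at that moment; what a row does not reach only later rows make up. A row lasts 1/8 s, in which the tool goes at most 62.5 mm and 10.7 degrees, less where a joint would pass 70% of its speed; a pose out of reach is approached as far as the arm can. A call with a gripper value outside its range is refused whole. The fingers move at their own pace and stop on an object; "grip_force" is the grip in N (left out, the last holds). Time passes only in rows, so rows that repeat a pose let the fingers close. It gives the time, the measured TCP pose, the force, the opening and the grip force at its end, in the units of the state.
- sense(): the state, without advancing time (a new reading comes with each control period).
- get_image(name): name is "scene" or "top" or "wrist"; returns a dict with "pixels" (420x560x3 uint8, blue, green, red), "camera_matrix" (3x3 intrinsics, pixels), "distortion" ([k1, k2, p1, p2, k3] as OpenCV has them; the pictures are not rectified), "extrinsics" (4x4, takes a point from camera to world coordinates); the wrist camera has in their place "tool_from_camera" (4x4, takes a point from camera to tool coordinates, whose origin is the TCP and whose axes are the flange's). Camera axes: x right, y down, z forward; pixel columns grow to the right and rows downward; lengths in m; the calibration is good to about 2 mm. A picture is of the moment at which its call begins: read the wrist's pose just before it. There is no depth.
- sign_off(): hands the job in; it is judged then, once.
The state is a dict: "clock": time; "qpos": joint angles; "qvel": joint speeds; "effort": joint torques, N m; "ee_pos": TCP position; "eef_rot": TCP orientation; "force": force on the tool from outside, world axes, zero at the start; "moment": the same for the moment, N m; "width": finger opening in m; "grip_force": force on a finger pad.
Only numpy, scipy, OpenCV 4.12 (cv2) and the standard library are available. Lean on these libraries where they do the work, as an engineer would, in place of code of your own. Each camera call takes 0.05 s, during which the arm holds its last target. There are 200 camera calls.

### The job

Set up the aluminium roller for cross-drilling: without lifting it, roll it up the run-in and over the lip so that it drops into the vee, slide it along the vee until its end is right against the steel stop, and let it lie there free and settled for a moment. Then press the hold-down's knob down until its sprung foot grips the roller firmly, with about 10 N, and let go. The tube is thin and dents at 25 N, so feel your way, and leave the screw box and the sanding block where they are.

Things in the scene. Friction and masses are not known exactly. Their poses are not given: they have to be found in the camera images.
- roller: Idler roller: thin-walled bare aluminium tube, 70 mm diameter, 150 mm long, with black end plugs, 0.35 to 0.7 kg. Origin at its middle, on its axis; its own y axis runs along the tube (x, z turn as it rolls). Starts parked on the cradle's run-in against the chock, parallel to the vee, its end 18 to 38 mm short of the stop. It dents if the hand or the foot presses on it with more than 25 N.
- cradle: Fixed vee cradle: plywood base 272 x 214 x 18 mm with beech 90 degree vee block, wooden run-in, hold-down on a steel post. Origin on the base's underside, below the middle of the seated roller; z up, y along the vee towards the stop, x from the run-in across the vee to the post (16 mm thick, at x = +86, y = 0, up to z = 258 mm). Run-in and vee span y = -95 to +75 mm.
- vee_seat (a point): Where the roller's middle lies when seated on both flanks and against the stop: on the vee's centre line, 73.5 mm above the cradle's underside; axes as the cradle's. The roller's free end is then 75 mm from here towards -y. Sliding it along the vee takes 2 to 7 N; more means it has met the stop.
- vee_lip (a point): Middle of the vee's front lip, 30 mm in front (-x) of the centre line, 54 mm above the cradle's underside. The run-in falls from here at 5 degrees to x = -146, z = 44 mm of the cradle, where a chock stands 7 mm above it. The parked roller's axis is at x = -117, z = 82; let go on the way it rolls back, until its axis has passed the lip. The vee's back flank rises to z = 61.
- roller_mid (a point): The roller's middle (same place as its origin). Rolling it up the run-in takes only a few N, but grippy fingertips held upright flat against its back can bind it, so that it jams and the force climbs: lean the fingers some 20 degrees, tips towards the vee, so that they meet it below the middle, at least 10 mm above the run-in to clear the chock.
- stop_face (a point): Middle of the steel stop plate's face, 75 mm from the seat towards +y, 73.5 mm above the cradle's underside. The plate is 66 mm wide, 8 mm thick, its top 98 mm above the cradle's underside.
- hold_down: Dark steel arm, 20 mm wide, that slides down the post (75 mm travel) and stays where left. Origin in the underside of its 32 mm front boss, straight above the vee's centre line (x = 0, y = 0 of the cradle), 186 mm above the cradle's underside when raised; starts 0 to 8 mm lower. Pressed down it rubs with about 6 N; the hand feels that plus the foot's force. Let go, it holds a foot force up to 14 N.
- spindle_axis (a point): Point on the axis of the spindle screwed through the boss, in the arm (same place as its origin). The spindle's black knob (36 mm diameter) has its flat top 54 mm above here, its rubber foot (24 mm) its face 36 mm below, both shifted alike by up to 10 mm up or down, as far as it is screwed in: not measured. The foot is sprung: 4 N per mm, up to 13 mm.
- screw_box: Small cardboard box of screws, 52 x 78 x 40 mm, on the bench to the right of the cradle; origin in the middle of its underside. Leave alone.
- sanding_block: Brown sanding block, 63 x 112 x 36 mm, on the bench to the right; origin in the middle of its underside. Leave alone.

How it is judged:
By the outcome, as a careful person would: the job done as asked, in the order asked, and still so for the second after the job is handed in, with the robot touching nothing.
It also fails if it takes over 64 s, if anything falls off the work surface, if the arm or the gripper's body presses on something with over 40 N, if the wrist force passes 120 N, or if a joint passes its speed limit or range.

## Working session

There is one attempt and no reset: what is moved stays moved. The work goes in short steps, Python scripts to look and compute and a tool call to move; the robot and the scene stay as the last step left them, time stands still between calls to the robot, and variables do not carry over. Pictures are saved under pics/ and viewed, at most 13 in all, crops included, and the job is handed in when it is done.

Besides the shell and the picture viewer there is one more tool, called after "Call:" as name(argument=value, ...) on one line, values as JSON. carry_out: Moves the arm, as the interface text tells. Its arguments: {"type":"object","properties":{"plan":{"type":"array"},"grip_force":{"type":"number"}},"required":["plan"]}

```bash
mkdir -p pics; python3 - <<'E'
from station import *
import cv2,numpy as np
s=sense();print(s)
for n in("scene","top"):
    d=get_image(n);cv2.imwrite(f"pics/{n}0.png",d["pixels"]);np.savez(n+"0.npz",**d)
    print(n,d["camera_matrix"],d["distortion"],d["extrinsics"])
E
```

```text
{'clock': 0.0, 'qpos': array([ 1.01983518,  0.33388304,  0.03984952,  1.46627131, -0.01342435,
        1.34328285, -0.05848383]), 'qvel': array([-8.32211236e-04,  3.21656140e-04,  8.52612580e-04, -5.06323805e-04,
        3.11609361e-05, -9.01673920e-04, -1.77444509e-03]), 'effort': array([-3.73261755e-04, -6.58563995e+01,  1.36501696e+00, -4.05553043e+01,
        1.66729133e-02,  1.27510916e-02, -1.71622546e-06]), 'ee_pos': array([ 0.28355691, -0.58438835,  0.2304389 ]), 'eef_rot': array([-7.60161079e-04,  9.74595131e-01,  2.23972561e-01, -2.13113485e-04]), 'force': array([-0.12729556, -0.26231343,  0.60160784]), 'moment': array([ 0.02260226,  0.00742773, -0.01060827]), 'grip_force': 0.0, 'width': 0.08506918682851174}
scene [[497.44577122   0.         283.32823123]
 [  0.         497.44577122 217.53542932]
 [  0.           0.           1.        ]] [-0.17550042  0.          0.          0.          0.        ] [[ 0.86519091 -0.23863354  0.4410201  -0.01595469]
 [-0.5014195  -0.42016475  0.7563333  -1.0121191 ]
 [ 0.00481461 -0.87550877 -0.48317823  0.67142256]
 [ 0.          0.          0.          1.        ]]
top [[443.07123637   0.         284.7998617 ]
 [  0.         443.07123637 203.31502   ]
 [  0.           0.           1.        ]] [-0.13367517  0.          0.          0.          0.        ] [[-0.00953539 -0.9906864   0.13582905  0.3644413 ]
 [-0.99976086  0.01211855  0.01820356 -0.15008795]
 [-0.01968007 -0.13562299 -0.99056504  1.12058348]
 [ 0.          0.          0.          1.        ]]
```

View pics/scene0.png

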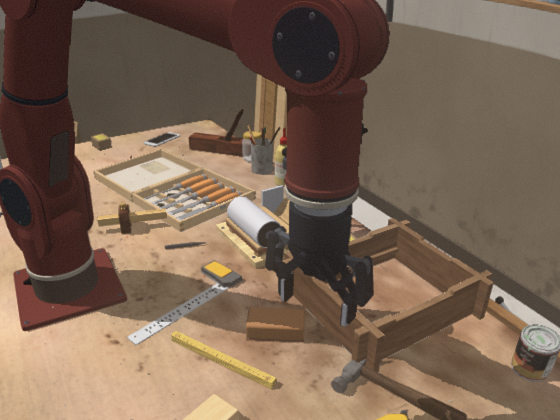

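View pics/top0.png

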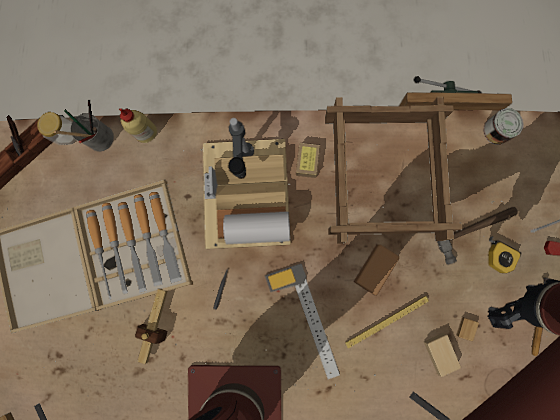

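The top view shows the cradle at about (205–288, 140–247), the roller at (225–288, 228), the stop at (210, 182) and the knob at (238, 168). The cradle's axes nearly match the world's. I'll zoom in next.

```bash
cat > h.py <<'E'
import cv2,numpy as np
from scipy.spatial.transform import Rotation as R
def load(n): return dict(np.load(n))
def ray(d,uv):
    p=cv2.undistortPoints(np.array(uv,float).reshape(-1,1,2),d["camera_matrix"],d["distortion"])[:,0]
    E=d["extrinsics"];return E[:3,3],np.c_[p,np.ones(len(p))]@E[:3,:3].T
def plane(d,uv,z):
    o,v=ray(d,uv);return o+v*((z-o[2])/v[:,2])[:,None]
def proj(d,P):
    E=np.linalg.inv(d["extrinsics"]);return cv2.projectPoints(np.array(P,float).reshape(-1,1,3),cv2.Rodrigues(E[:3,:3])[0],E[:3,3],d["camera_matrix"],d["distortion"])[0][:,0]
E
python3 - <<'E'
from h import *
d=load("top0.npz")
c=d["pixels"][125:260,190:330];cv2.imwrite("pics/tc.png",cv2.resize(c,None,fx=4.4,fy=4.4,interpolation=cv2.INTER_CUBIC)[:600])
E
```

```text
(no output)
```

View pics/tc.png

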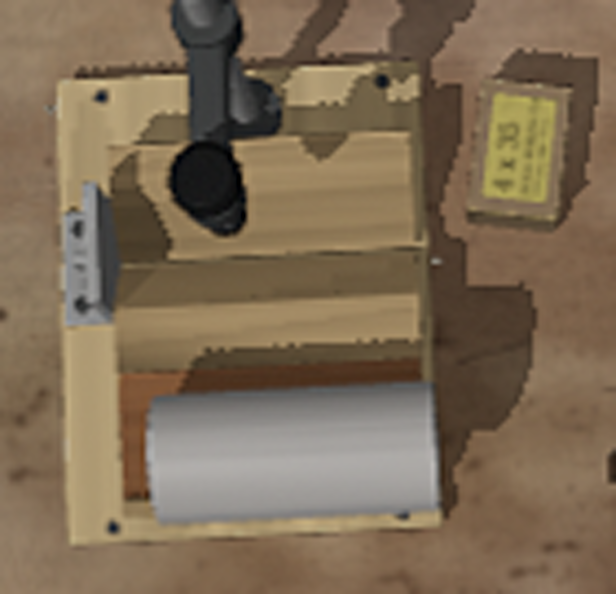

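```bash
python3 - <<'E'
from h import *
d=load("top0.npz")
f=lambda p:np.array(p)/4.4+[190,125]
c=plane(d,f([(57,82),(422,61),(440,527),(70,545)]),.018);print(c)
m=c.mean(0)
ey=(c[0]-c[1]+c[3]-c[2])[:2];ex=(c[0]-c[3]+c[1]-c[2])[:2]
print(np.linalg.norm(ey)/2,np.linalg.norm(ex)/2,np.degrees(np.arctan2(-ey[0],ey[1])),np.degrees(np.arctan2(ex[1],ex[0])))
# roller ends, silhouette mid heights ~ .082 
print("rol",plane(d,f([(150,460),(437,448)]),.085))
print("knob",plane(d,f([(205,172)]),.236))
print("lip front L R, z.054",plane(d,f([(119,372),(425,355)]),.054), "back flank top z.061",plane(d,f([(110,265),(425,245)]),.061))
E
```

```text
[[ 0.67408955  0.08050967  0.018     ]
 [ 0.68281174 -0.13427241  0.018     ]
 [ 0.41158689 -0.14174737  0.018     ]
 [ 0.40310814  0.06853322  0.018     ]]
0.21270528314087508 0.27127752485689927 2.3173144761010325 2.0545801520572535
rol [[ 0.44587396  0.01245923  0.085     ]
 [ 0.45073547 -0.14111459  0.085     ]]
knob [[ 0.56811088 -0.035756    0.236     ]]
lip front L R, z.054 [[ 0.49736986  0.03504322  0.054     ]
 [ 0.50484053 -0.13478168  0.054     ]] back flank top z.061 [[ 0.55644311  0.03958809  0.061     ]
 [ 0.56523366 -0.13550206  0.061     ]]
```

```bash
python3 - <<'E'
from h import *
d=load("top0.npz")
a=np.radians(2.15);ex=np.array([np.cos(a),np.sin(a),0]);ey=np.array([-np.sin(a),np.cos(a),0])
f=lambda p:np.array(p)/4.4+[190,125]
c=plane(d,f([(57,82),(422,61),(440,527),(70,545)]),.018).mean(0)
print(c)
for x0,y0 in[(.566,-.039)]:
  o=np.array([x0,y0,0])
  print("base mid in cradle",(c-o)@ex,(c-o)@ey)
  for n,x,z in[("chock",-146,44),("lip",-30,54),("bot",0,24),("back",37,61)]:
    P=[o+ex*x/1e3+ey*y/1e3+[0,0,z/1e3] for y in(75,-95)]
    print(n,((proj(d,P)-[190,125])*4.4).round())
  for n,q in[("stoptop",[(-33,75,98),(33,75,98),(33,83,98),(-33,83,98)]),("knob",[(0,0,240),(0,0,230)]),("post",[(86,0,258)])]:
    P=[o+ex*x/1e3+ey*y/1e3+[0,0,z/1e3] for x,y,z in q]
    print(n,((proj(d,P)-[190,125])*4.4).round().tolist())
  P=plane(d,f([(150,460),(437,448)]),.085);print((P-o)@ex,(P-o)@ey)
E
```

```text
[ 0.54289908 -0.03174422  0.018     ]
base mid in cradle -0.022812451791498694 0.0081173198906417
chock [[129. 517.]
 [435. 503.]]
lip [[120. 308.]
 [425. 293.]]
bot [[128. 265.]
 [423. 250.]]
back [[115. 188.]
 [419. 172.]]
stoptop [[106.0, 301.0], [104.0, 180.0], [89.0, 181.0], [91.0, 302.0]]
knob [[211.0, 174.0], [213.0, 179.0]]
post [[201.0, -15.0]]
[-0.11811095 -0.11901429] [ 0.05592963 -0.09771846]
```

```bash
cat >> h.py <<'E'
from station import sense
O=np.array([.566,-.039,0]);A=2.15;RC=R.from_euler("z",A,degrees=True)
def state():
    s=sense();q=s["eef_rot"];return s,R.from_quat([*q[1:],q[0]])
def go(c,tilt=0,world=False,yaw=0):
    """cradle-frame target (mm) -> plan numbers"""
    s,r=state();t=O+RC.apply(np.array(c)/1e3)
    T=RC*R.from_euler("z",yaw,degrees=True)*R.from_matrix(np.diag([1.,-1,-1]))*R.from_euler("y",tilt,degrees=True)
    print("now cradle",(RC.inv().apply(s["ee_pos"]-O)*1e3).round(1),"clk",round(s["clock"],2),"F",s["force"].round(1),"q",s["qpos"].round(2))
    print("plan",(r.inv().apply(t-s["ee_pos"])/.05).round(3),np.degrees((r.inv()*T).as_rotvec()).round(1),"world",t.round(3))
E
python3 - <<'E'
from h import *
go((-181,-20,180),20);go((-181,-20,180),0)
E
```

```text
now cradle [-302.7 -534.4  230.5] clk 0.1 F [-0.1  0.3  0.5] q [ 1.02  0.33  0.04  1.47 -0.01  1.34 -0.06]
plan [ 6.37  -8.437  1.022] [-4.2 19.7 23.5] world [ 0.386 -0.066  0.18 ]
now cradle [-302.7 -534.4  230.5] clk 0.1 F [-0.1  0.3  0.5] q [ 1.02  0.33  0.04  1.47 -0.01  1.34 -0.06]
plan [ 6.37  -8.437  1.022] [-0.1  0.  23.7] world [ 0.386 -0.066  0.18 ]
```

Call:
carry_out(plan=[1.2, -1.6, 0.2, 0, 0, 6, 0, 2.4, -3.2, 0.4, 0, 0, 12, 0, 3.6, -4.8, 0.6, 0, 0, 18, 0, 4.8, -6.4, 0.8, 0, 0, 23.7, 0, 5.8, -7.6, 1, 0, 0, 23.7, 0])

```text
clock: 0.72
ee_pos: [0.344, -0.2777, 0.1993]
eef_rot: [0.0, 1.0, 0.018, -0.0]
force: [1.6, 1.6, -0.6]
width: 0.0431
grip_force: 0.0
```

```bash
python3 - <<'E'
from h import *
go((-181,-20,150),20)
E
```

```text
now cradle [-230.8 -230.2  199.3] clk 0.72 F [ 1.6  1.6 -0.6] q [ 0.72 -0.06 -0.14  1.98 -0.01  1.22 -0.95]
plan [ 0.992 -4.205  0.985] [ 0. 20. -0.] world [ 0.386 -0.066  0.15 ]
```

Call:
carry_out(plan=[0.25, -1, 0.2, 0, 5, 0, 0, 0.5, -2, 0.4, 0, 10, 0, 0, 0.75, -3, 0.6, 0, 15, 0, 0, 1, -4, 0.8, 0, 20, 0, 0, 1, -4, 0.8, 0, 20, 0, 0])

```text
clock: 1.35
ee_pos: [0.3895, -0.0751, 0.1547]
eef_rot: [-0.005, 0.985, 0.023, 0.17]
force: [-0.5, -0.5, 0.6]
width: 0.0427
grip_force: 0.0
```

```bash
python3 - <<'E'
from h import *
go((-181,-20,100),20)
E
```

```text
now cradle [-177.7  -29.5  154.7] clk 1.35 F [-0.5 -0.5  0.6] q [ 0.42 -0.38 -0.22  2.36 -0.23  0.83 -1.2 ]
plan [-0.426 -0.187  1.01 ] [-0.3  0.4  0.4] world [ 0.386 -0.066  0.1  ]
```

Call:
carry_out(plan=[-0.2, -0.1, 0.5, 0, 0, 0, 0, -0.42, -0.19, 1, 0, 0, 0, 0, -0.6, -0.19, 1.5, 0, 0, 0, 0, -0.6, -0.19, 1.5, 0, 0, 0, 0])

```text
clock: 1.85
ee_pos: [0.3961, -0.073, 0.1085]
eef_rot: [-0.0, 0.985, 0.022, 0.171]
force: [-0.0, 1.3, 0.3]
width: 0.0426
grip_force: 0.0
```

```bash
python3 - <<'E'
from h import *
go((-170,-20,56),20)
d=__import__("station").get_image("wrist");cv2.imwrite("pics/w1.png",d["pixels"])
d=__import__("station").get_image("scene");cv2.imwrite("pics/s1.png",cv2.resize(d["pixels"][150:330,180:420],None,fx=3,fy=3))
E
```

```text
now cradle [-171.   -27.6  108.5] clk 1.85 F [-0.   1.3  0.3] q [ 1.07 -0.37 -0.79  2.4  -0.55  0.75 -0.89]
plan [-0.334 -0.159  0.995] [0.2 0.3 0.5] world [ 0.397 -0.065  0.056]
```

View pics/s1.png

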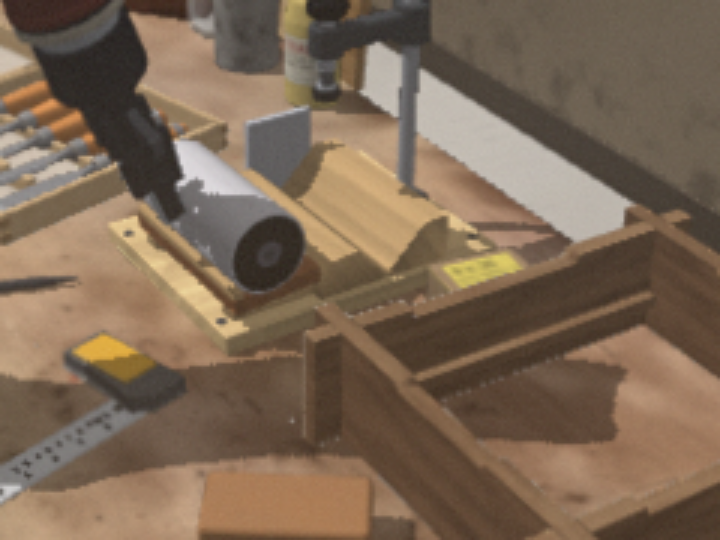

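The scene view shows the tilted fingers just behind the roller at about (175, 200) and clear of it. I'll keep descending.

Call:
carry_out(plan=[-0.1, -0.05, 0.3, 0, 0, 0, 0, -0.2, -0.1, 0.6, 0, 0, 0, 0, -0.33, -0.16, 1, 0, 0, 0, 0, -0.33, -0.16, 1, 0, 0, 0, 0])

```text
clock: 2.45
ee_pos: [0.4111, -0.0692, 0.0622]
eef_rot: [-0.002, 0.986, 0.022, 0.163]
force: [-0.2, -1.0, 0.6]
width: 0.0428
grip_force: 0.0
```

```bash
python3 - <<'E'
from h import *
go((-150,-20,60),20)
E
```

```text
now cradle [-155.9  -24.3   62.2] clk 2.45 F [-0.2 -1.   0.6] q [ 1.54 -0.38 -1.23  2.4  -0.76  0.69 -0.69]
plan [ 0.098 -0.086  0.08 ] [0.  1.2 0.4] world [ 0.417 -0.065  0.06 ]
```

Call:
carry_out(plan=[0.1, -0.02, 0.03, 0, 0, 0, 0, 0.2, -0.04, 0.05, 0, 0, 0, 0, 0.3, -0.08, 0.07, 0, 0, 0, 0, 0.4, -0.08, 0.1, 0, 0, 0, 0])

```text
clock: 2.95
ee_pos: [0.4324, -0.0628, 0.0641]
eef_rot: [-0.003, 0.986, 0.023, 0.164]
force: [-2.6, -0.4, 0.6]
width: 0.0428
grip_force: 1.0
```

```bash
python3 - <<'E'
from h import *
go((-130,-20,60),20)
E
```

```text
now cradle [-134.4  -18.8   64.1] clk 2.95 F [-2.6 -0.4  0.6] q [ 1.53 -0.3  -1.29  2.36 -0.64  0.64 -0.83]
plan [0.057 0.025 0.107] [-0.1  1.2  0.6] world [ 0.437 -0.064  0.06 ]
```

Call:
carry_out(plan=[0.12, 0, 0.035, 0, 0, 0, 0, 0.24, 0, 0.07, 0, 0, 0, 0, 0.36, 0, 0.1, 0, 0, 0, 0, 0.5, 0, 0.14, 0, 0, 0, 0])

```text
clock: 3.45
ee_pos: [0.4582, -0.0617, 0.0653]
eef_rot: [-0.003, 0.986, 0.023, 0.164]
force: [-3.2, -1.4, 1.1]
width: 0.043
grip_force: 1.1
```

```bash
python3 - <<'E'
from h import *
import station
go((-100,-20,65),20)
d=station.get_image("top");np.savez("top1.npz",**d);cv2.imwrite("pics/t1.png",cv2.resize(d["pixels"][125:260,190:330],None,fx=4.4,fy=4.4,interpolation=cv2.INTER_CUBIC))
d=station.get_image("scene");cv2.imwrite("pics/s2.png",cv2.resize(d["pixels"][150:330,180:420],None,fx=3,fy=3))
E
```

```text
now cradle [-108.6  -18.7   65.3] clk 3.45 F [-3.2 -1.4  1.1] q [ 1.45 -0.11 -1.29  2.31 -0.31  0.56 -1.15]
plan [0.161 0.028 0.062] [-0.1  1.2  0.5] world [ 0.467 -0.063  0.065]
```

View pics/s2.png

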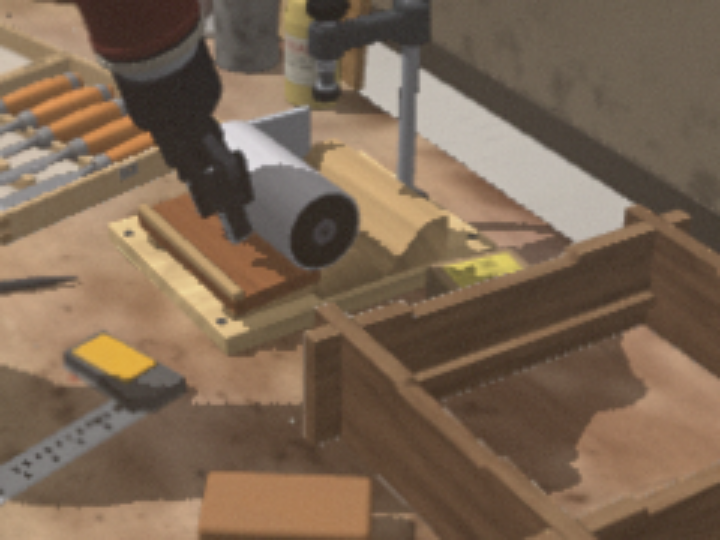

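The roller is rolling up parallel to the vee, with its end plug at (325, 230), and the force is about 3 N.

Call:
carry_out(plan=[0.12, 0, 0.035, 0, 0, 0, 0, 0.24, 0, 0.07, 0, 0, 0, 0, 0.36, 0, 0.1, 0, 0, 0, 0, 0.5, 0, 0.14, 0, 0, 0, 0])

```text
clock: 4.05
ee_pos: [0.4833, -0.0607, 0.0665]
eef_rot: [-0.003, 0.986, 0.023, 0.163]
force: [-2.8, 0.8, 0.2]
width: 0.0428
grip_force: 1.0
```

Call:
carry_out(plan=[0.06, 0, 0.015, 0, 0, 0, 0, 0.12, 0, 0.03, 0, 0, 0, 0, 0.18, 0, 0.045, 0, 0, 0, 0, 0.24, 0, 0.06, 0, 0, 0, 0, 0.28, 0, 0.07, 0, 0, 0, 0])

```text
clock: 4.68
ee_pos: [0.4986, -0.0603, 0.0682]
eef_rot: [-0.003, 0.986, 0.023, 0.164]
force: [0.1, -0.3, 0.2]
width: 0.0429
grip_force: 0.0
```

```bash
python3 - <<'E'
from h import *
go((-100,-20,65),20)
E
```

```text
now cradle [-68.2 -18.7  68.2] clk 4.67 F [ 0.1 -0.3  0.2] q [ 1.3   0.11 -1.26  2.22  0.13  0.56 -1.55]
plan [-0.623  0.02  -0.145] [-0.   1.1  0.5] world [ 0.467 -0.063  0.065]
```

Call:
carry_out(plan=[-0.38, 0, -0.14, 0, 0, 0, 0, -0.2, 0, -0.9, 0, 0, 0, -0.5, 0.05, 0.5, -1.9, 0, -10, 0, -1, 0.05, 1.5, -1.9, 0, -20, 0, -1, 0.05, 1.5, -1.9, 0, -21, 0, -1])

```text
clock: 5.3
ee_pos: [0.4745, -0.1393, 0.1605]
eef_rot: [0.004, 1.0, 0.021, -0.019]
force: [0.0, 0.8, 2.1]
width: -0.0
grip_force: 0.0
```

```bash
python3 - <<'E'
from h import *
import station
go((-3,-140,150),0)
d=station.get_image("top");np.savez("top2.npz",**d);cv2.imwrite("pics/t2.png",cv2.resize(d["pixels"][125:260,190:330],None,fx=4.4,fy=4.4,interpolation=cv2.INTER_CUBIC))
E
```

```text
now cradle [-95.2 -96.8 160.5] clk 5.3 F [0.  0.8 2.1] q [ 1.26  0.29 -1.21  1.86  0.3   1.23 -1.58]
plan [1.847 0.872 0.146] [0.4 2.2 0.3] world [ 0.568 -0.179  0.15 ]
```

View pics/t2.png

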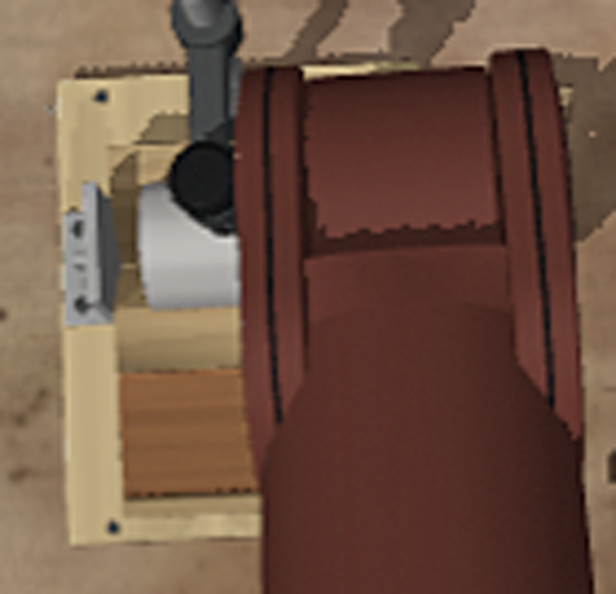

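The roller lies in the vee with its left end at (142, 245). The stop face is at about x = 112, so the gap is roughly 20 mm. Next I'll go round to the free end.

Call:
carry_out(plan=[0.9, 0.5, -0.1, 0, 1, 0, -1, 1.8, 1, 0, 0.4, 2.2, 0.3, -1, 1.8, 1, 0.1, 0.4, 2.2, 0.3, -1])

```text
clock: 5.72
ee_pos: [0.5672, -0.1835, 0.149]
eef_rot: [-0.004, 1.0, 0.019, 0.001]
force: [-0.2, 0.4, -0.4]
width: 0.0002
grip_force: 0.0
```

```bash
python3 - <<'E'
from h import *
go((-4,-140,58),0)
d=load("top0.npz");f=lambda p:np.array(p)/4.4+[190,125]
print("box",(RC.inv().apply(plane(d,f([(490,83),(573,88),(555,217),(470,210)]),.04)-O)*1e3).round())
E
```

```text
now cradle [  -4.2 -144.5  149. ] clk 5.72 F [-0.2  0.4 -0.4] q [ 1.08  0.51 -1.09  1.66  0.46  1.26 -1.64]
plan [ 0.002 -0.075  1.82 ] [-0.5 -0.1  0. ] world [ 0.567 -0.179  0.058]
box [[  92. -138.   40.]
 [  86. -185.   40.]
 [  12. -170.   40.]
 [  18. -123.   40.]]
```

Call:
carry_out(plan=[0, -0.05, 0.6, 0, 0, 0, -1, 0, -0.1, 1.2, 0, 0, 0, -1, 0, -0.1, 1.8, 0, 0, 0, -1, 0, -0.1, 1.8, 0, 0, 0, -1])

```text
clock: 6.22
ee_pos: [0.5632, -0.1761, 0.0589]
eef_rot: [-0.003, 1.0, 0.021, -0.001]
force: [-0.3, -0.9, 0.9]
width: 0.0
grip_force: 0.0
```

Call:
carry_out(plan=[0, -0.15, 0, 0, 0, 0, -1, 0, -0.3, 0, 0, 0, 0, -1, 0, -0.4, 0, 0, 0, 0, -1, 0, -0.5, 0, 0, 0, 0, -1, 0, -0.6, 0, 0, 0, 0, -1])

```text
clock: 6.85
ee_pos: [0.5655, -0.153, 0.0636]
eef_rot: [0.002, 1.0, 0.018, 0.002]
force: [-1.6, -19.6, 14.8]
width: 0.0003
grip_force: 8.7
```

```bash
python3 - <<'E'
from h import *
go((-4,-90,58),0)
E
```

```text
now cradle [  -4.8 -113.9   63.6] clk 6.85 F [ -1.6 -19.6  14.8] q [ 0.99  0.57 -1.03  1.77  0.55  1.11 -1.76]
plan [ 0.015 -0.479  0.111] [ 0.2 -0.2 -0.1] world [ 0.565 -0.129  0.058]
```

The sideways force comes with 15 N upward. I think the flaring finger back is wedging on the tube's upper edge, so I'll back off and lean the tips towards the roller.

Call:
carry_out(plan=[0, 0.4, -0.1, 0, 0, 0, -1, 0, 0.8, -0.1, 0, 0, 0, -1, 0, 0.8, -0.1, 10, 0, 0, -1, 0, 0.8, -0.1, 18, 0, 0, -1, 0, 0.8, -0.1, 18, 0, 0, -1])

```text
clock: 7.48
ee_pos: [0.5646, -0.1911, 0.0636]
eef_rot: [-0.16, 0.987, 0.016, -0.003]
force: [-0.7, -0.6, 0.2]
width: 0.0003
grip_force: 0.0
```

```bash
python3 - <<'E'
from h import *
import station
go((-4,-120,72),0)
d=station.get_image("scene");cv2.imwrite("pics/s3.png",cv2.resize(d["pixels"][150:330,180:420],None,fx=3,fy=3))
E
```

```text
now cradle [  -7.2 -151.9   63.6] clk 7.47 F [-0.7 -0.6  0.2] q [ 1.18  0.76 -1.08  1.63  0.36  1.22 -1.47]
plan [ 0.06  -0.659  0.042] [-18.5   0.   -0.2] world [ 0.567 -0.159  0.072]
```

View pics/s3.png

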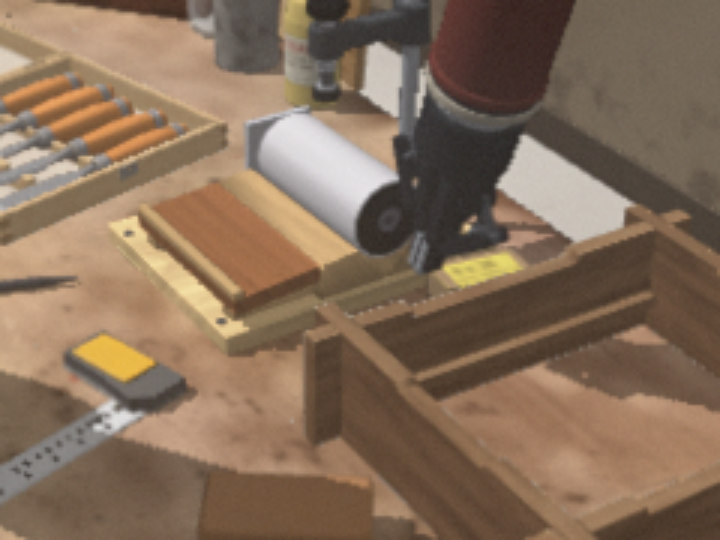

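```bash
python3 - <<'E'
from h import *
d=load("scene0.npz")
for y in(-75,-80,-95): print(y,proj(d,O+RC.apply(np.array([0,y,73.5])/1e3)))
E
```

```text
-75 [[304.70067691 220.19637971]]
-80 [[305.84960541 221.0400947 ]]
-95 [[309.33744375 223.60161779]]
```

The end plug's hub is still near y = -91 to -95 in the cradle, so the roller hasn't slid. The shut gripper's knuckles stick out along its closing line, so I'll turn it 90° to present the flat side.

Call:
carry_out(plan=[0, 0.2, -0.6, 0, 0, 0, -1, 0, 0.2, -0.6, 0, 0, 10, -1, 0, 0.2, -0.6, 0, 0, 10, -1])

```text
clock: 7.9
ee_pos: [0.5663, -0.2045, 0.0915]
eef_rot: [-0.157, 0.985, -0.065, -0.017]
force: [-0.2, -0.3, -0.1]
width: 0.0003
grip_force: 0.0
```

```bash
python3 - <<'E'
from h import *
go((-4,-125,70),18,yaw=90);go((-4,-125,70),-18,yaw=-90)
E
```

```text
now cradle [  -5.9 -165.4   91.5] clk 7.9 F [-0.2 -0.3 -0.1] q [ 1.18  0.71 -1.06  1.59  0.32  1.26 -1.6 ]
plan [-0.069 -0.632  0.66 ] [ -0.2  -0.1 -99.7] world [ 0.567 -0.164  0.07 ]
now cradle [  -5.9 -165.4   91.5] clk 7.9 F [-0.2 -0.3 -0.1] q [ 1.18  0.71 -1.06  1.59  0.32  1.26 -1.6 ]
plan [-0.069 -0.632  0.66 ] [-0.1  0.1 80.3] world [ 0.567 -0.164  0.07 ]
```

Call:
carry_out(plan=[0, 0, 0, 0, 0, -10.5, -1, 0, 0, 0, 0, 0, -21, -1, 0, 0, 0, 0, 0, -31, -1, 0, 0, 0, 0, 0, -41, -1, 0, 0, 0, 0, 0, -50, -1])

```text
clock: 8.52
ee_pos: [0.566, -0.2046, 0.0908]
eef_rot: [-0.15, 0.919, 0.362, 0.052]
force: [0.8, -0.2, 0.2]
width: -0.0003
grip_force: 0.0
```

Call:
carry_out(plan=[0, 0, 0, 0, 0, -10.5, -1, 0, 0, 0, 0, 0, -21, -1, 0, 0, 0, 0, 0, -31, -1, 0, 0, 0, 0, 0, -41, -1, 0, 0, 0, 0, 0, -50, -1])

```text
clock: 9.15
ee_pos: [0.5661, -0.2046, 0.0908]
eef_rot: [-0.114, 0.68, 0.716, 0.11]
force: [-0.6, 0.4, 0.5]
width: -0.0001
grip_force: 0.0
```

```bash
python3 - <<'E'
from h import *
go((-3,-125,68),18,yaw=90)
E
```

```text
now cradle [  -6.2 -165.5   90.8] clk 9.15 F [-0.6  0.4  0.5] q [ 1.28  0.86 -1.28  1.58  0.52  1.33  0.02]
plan [0.625 0.073 0.686] [-0.1 -0.2  0.8] world [ 0.568 -0.164  0.068]
```

Call:
carry_out(plan=[0.2, 0.05, 0.4, 0, 0, 0.8, -1, 0.62, 0.07, 0.68, 0, 0, 0.8, -1, 0.62, 0.07, 0.68, 0, 0, 0.8, -1])

```text
clock: 9.52
ee_pos: [0.5671, -0.1608, 0.0677]
eef_rot: [-0.116, 0.687, 0.709, 0.109]
force: [-0.2, -0.5, -0.4]
width: -0.0
grip_force: 0.0
```

Call:
carry_out(plan=[0.08, 0, 0.026, 0, 0, 0, -1, 0.16, 0, 0.052, 0, 0, 0, -1, 0.24, 0, 0.078, 0, 0, 0, -1, 0.32, 0, 0.104, 0, 0, 0, -1, 0.4, 0, 0.13, 0, 0, 0, -1])

```text
clock: 10.15
ee_pos: [0.5674, -0.1442, 0.0684]
eef_rot: [-0.115, 0.689, 0.707, 0.109]
force: [-0.5, 0.5, 0.7]
width: 0.0
grip_force: 0.0
```

```bash
python3 - <<'E'
from h import *
go((-3,-90,68),18,yaw=90)
E
```

```text
now cradle [  -2.5 -105.2   68.4] clk 10.15 F [-0.5  0.5  0.7] q [ 1.22  0.84 -1.27  1.67  0.51  1.24 -0.09]
plan [ 0.286 -0.013  0.103] [-0.  -0.3 -0.6] world [ 0.566 -0.129  0.068]
```

Call:
carry_out(plan=[0.06, 0, 0.02, 0, 0, 0, -1, 0.12, 0, 0.04, 0, 0, 0, -1, 0.18, 0, 0.06, 0, 0, 0, -1, 0.18, 0, 0.06, 0, 0, 0, -1])

```text
clock: 10.65
ee_pos: [0.5672, -0.1372, 0.0682]
eef_rot: [-0.114, 0.69, 0.707, 0.108]
force: [-0.9, -6.5, 1.2]
width: 0.0002
grip_force: 3.5
```

Call:
carry_out(plan=[0.06, 0, 0.02, 0, 0, 0, -1, 0.1, 0, 0.033, 0, 0, 0, -1, 0.1, 0, 0.033, 0, 0, 0, -1])

```text
clock: 11.02
ee_pos: [0.5671, -0.1324, 0.0682]
eef_rot: [-0.114, 0.69, 0.707, 0.108]
force: [-2.0, -7.5, 3.0]
width: -0.0002
grip_force: 4.2
```

Call:
carry_out(plan=[0.05, 0, 0.016, 0, 0, 0, -1, 0.1, 0, 0.033, 0, 0, 0, -1, 0.1, 0, 0.033, 0, 0, 0, -1])

```text
clock: 11.4
ee_pos: [0.5669, -0.1272, 0.0682]
eef_rot: [-0.114, 0.69, 0.707, 0.108]
force: [-1.5, -7.9, 2.9]
width: -0.0001
grip_force: 4.2
```

```bash
python3 - <<'E'
from h import *
import station
go((-3,-90,68),18,yaw=90)
d=station.get_image("scene");cv2.imwrite("pics/s4.png",cv2.resize(d["pixels"][190:270,240:350],None,fx=7,fy=7,interpolation=cv2.INTER_CUBIC))
E
```

```text
now cradle [ -2.4 -88.1  68.2] clk 11.4 F [-1.5 -7.9  2.9] q [ 1.21  0.83 -1.27  1.69  0.5   1.22 -0.11]
plan [-0.037 -0.011 -0.008] [-0.  -0.1 -0.8] world [ 0.566 -0.129  0.068]
```

View pics/s4.png

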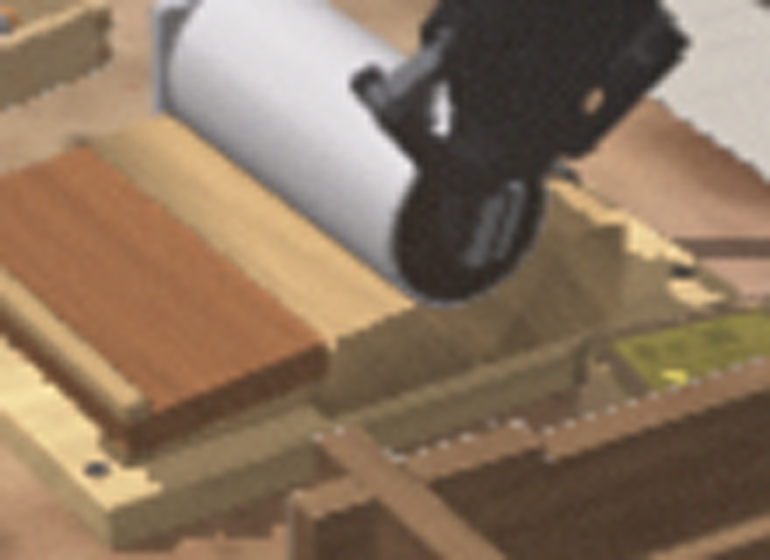

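The roller is sliding cleanly at about 8 N, with its end plug at (465, 235) near the stop. I'll continue in finer steps.

Call:
carry_out(plan=[0.04, 0, 0.013, 0, 0, 0, -1, 0.06, 0, 0.02, 0, 0, 0, -1, 0.06, 0, 0.02, 0, 0, 0, -1])

```text
clock: 11.82
ee_pos: [0.5668, -0.1243, 0.0681]
eef_rot: [-0.114, 0.69, 0.707, 0.108]
force: [-2.1, -9.8, 2.8]
width: 0.0003
grip_force: 4.7
```

Call:
carry_out(plan=[0.02, 0, 0.007, 0, 0, 0, -1, 0.04, 0, 0.013, 0, 0, 0, -1, 0.04, 0, 0.013, 0, 0, 0, -1])

```text
clock: 12.2
ee_pos: [0.5667, -0.1223, 0.0681]
eef_rot: [-0.114, 0.69, 0.707, 0.108]
force: [-2.8, -9.5, 4.2]
width: 0.0003
grip_force: 4.8
```

Call:
carry_out(plan=[0.02, 0, 0.007, 0, 0, 0, -1, 0.04, 0, 0.013, 0, 0, 0, -1, 0.04, 0, 0.013, 0, 0, 0, -1])

```text
clock: 12.58
ee_pos: [0.5666, -0.1202, 0.0681]
eef_rot: [-0.114, 0.69, 0.707, 0.108]
force: [-2.2, -10.2, 3.2]
width: 0.0001
grip_force: 4.8
```

Call:
carry_out(plan=[0.02, 0, 0.007, 0, 0, 0, -1, 0.04, 0, 0.013, 0, 0, 0, -1, 0.04, 0, 0.013, 0, 0, 0, -1])

```text
clock: 12.95
ee_pos: [0.5665, -0.1181, 0.0681]
eef_rot: [-0.114, 0.69, 0.707, 0.108]
force: [-2.8, -9.8, 3.5]
width: -0.0002
grip_force: 4.9
```

Call:
carry_out(plan=[0.02, 0, 0.007, 0, 0, 0, -1, 0.04, 0, 0.013, 0, 0, 0, -1, 0.04, 0, 0.013, 0, 0, 0, -1])

```text
clock: 13.32
ee_pos: [0.5665, -0.118, 0.0681]
eef_rot: [-0.113, 0.691, 0.706, 0.107]
force: [-4.2, -15.8, 7.2]
width: 0.0
grip_force: 7.9
```

```bash
python3 - <<'E'
from h import *
import station
go((-3,-90,68),18,yaw=90)
a=station.get_image("scene");b=station.get_image("top")
np.savez("sc5.npz",**a)
p=cv2.resize(a["pixels"][190:270,245:325],None,fx=5,fy=5,interpolation=cv2.INTER_CUBIC)
q=cv2.resize(b["pixels"][150:230,190:270],None,fx=5,fy=5,interpolation=cv2.INTER_CUBIC)
cv2.imwrite("pics/s5.png",np.hstack([p,q]))
E
```

```text
now cradle [ -2.4 -79.   68.1] clk 13.32 F [ -4.2 -15.8   7.2] q [ 1.2   0.82 -1.27  1.7   0.49  1.21 -0.13]
plan [-0.211 -0.008 -0.067] [-0.   0.1 -0.9] world [ 0.566 -0.129  0.068]
```

View pics/s5.png

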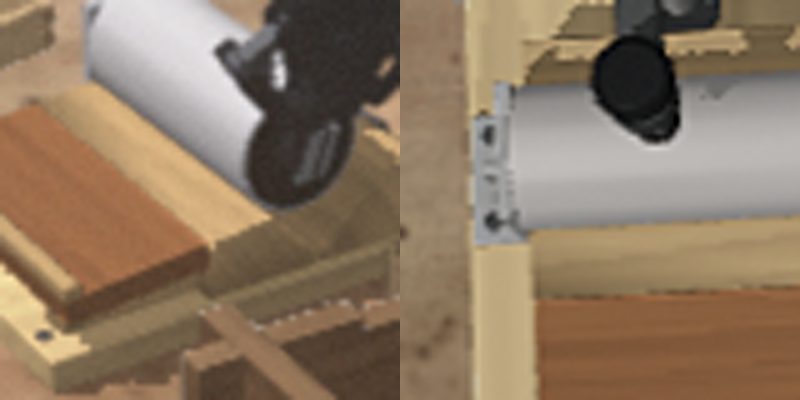

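The top view shows the roller's end flush against the stop at (515, 150). The tool stopped moving while the force climbed to 16 N, so I'm backing off.

Call:
carry_out(plan=[-0.15, 0, -0.05, 0, 0, 0, -1, -0.4, 0, -0.13, 0, 0, 0, -1, -0.9, 0, -0.3, 0, 0, 0, -1, -0.9, 0, -1.3, 0, 0, 0, -1, -1.2, 0, -2.4, 0, -10, 0, -1])

```text
clock: 14.05
ee_pos: [0.5687, -0.2115, 0.1628]
eef_rot: [-0.054, 0.698, 0.713, 0.048]
force: [1.2, -0.8, -0.5]
width: 0.0001
grip_force: 0.0
```

```bash
python3 - <<'E'
from h import *
from station import get_image
go((0,-110,290),0,yaw=90)
a=get_image("scene");b=get_image("top");np.savez("a6.npz",**a);np.savez("b6.npz",**b)
o1,v1=ray(b,[(236.6,164.6)]);o2,v2=ray(a,[(289,151.7)])
t,_,_,_=np.linalg.lstsq(np.c_[v1[0],-v2[0]],o2-o1,rcond=None)
for P in(o1+t[0]*v1[0],o2+t[1]*v2[0]):print(P,RC.inv().apply(P-O)*1e3)
p=cv2.resize(a["pixels"][140:240,255:355],None,fx=4,fy=4,interpolation=cv2.INTER_CUBIC)
q=cv2.resize(b["pixels"][140:240,195:295],None,fx=4,fy=4,interpolation=cv2.INTER_CUBIC)
cv2.imwrite("pics/s6.png",np.hstack([p,q]))
E
```

```text
now cradle [  -3.8 -172.5  162.8] clk 14.05 F [ 1.2 -0.8 -0.5] q [ 1.23  0.67 -1.25  1.56  0.5   1.38 -0.04]
plan [ 1.605  0.04  -2.337] [-0.3 -8.3 -0.9] world [ 0.57  -0.149  0.29 ]
[ 0.56918354 -0.0345748   0.22664917] [  3.34730912   4.30265219 226.64917459]
[ 0.56910443 -0.03453326  0.22663642] [  3.2698165    4.34713287 226.63642439]
```

View pics/s6.png

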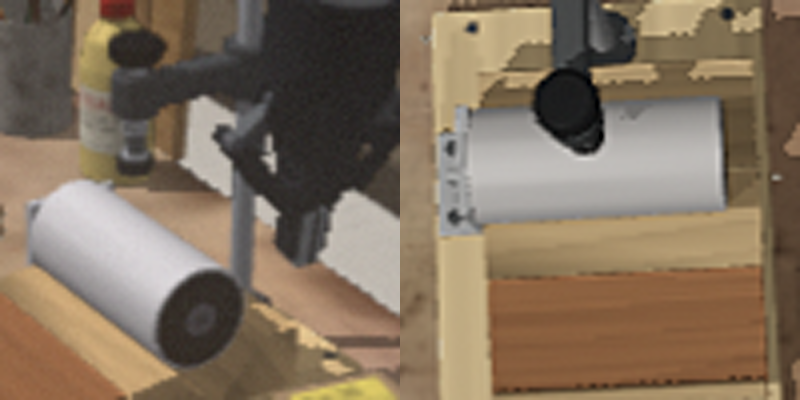

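The roller is seated against the stop and free, and the knob top is at about world (0.569, -0.035, 0.227). I'll move above it.

Call:
carry_out(plan=[0.4, 0, -1.2, 0, -4, 0, -1, 0.8, 0, -2.3, -0.3, -8.3, -0.9, -1, 1.6, -0.05, -2.35, -0.3, -8.3, -0.9, -1, 1.6, -0.05, -2.35, -0.3, -8.3, -0.9, -1])

```text
clock: 14.65
ee_pos: [0.5663, -0.1409, 0.2932]
eef_rot: [0.002, 0.69, 0.724, 0.001]
force: [-0.2, -0.1, -0.1]
width: -0.0001
grip_force: 0.0
```

```bash
python3 - <<'E'
from h import *
go((3,4,265),0,yaw=90)
E
```

```text
now cradle [  -3.5 -101.9  293.2] clk 14.65 F [-0.2 -0.1 -0.1] q [ 1.13  0.42 -1.27  1.5   0.4   1.51 -0.09]
plan [2.116 0.152 0.561] [0.3 0.1 0.7] world [ 0.569 -0.035  0.265]
```

Call:
carry_out(plan=[0.7, 0.1, 0, 0, 0, 0, -1, 1.4, 0.15, 0, 0, 0, 0, -1, 2.1, 0.15, 0, 0, 0, 0.5, -1, 2.12, 0.15, 0.5, 0, 0, 0.5, -1, 2.12, 0.15, 0.56, 0, 0, 0.5, -1])

```text
clock: 15.28
ee_pos: [0.5681, -0.0398, 0.2615]
eef_rot: [-0.0, 0.695, 0.719, -0.0]
force: [-0.7, -0.8, 0.1]
width: -0.0002
grip_force: 0.0
```

```bash
python3 - <<'E'
from h import *
from station import get_image
go((3,4,235),0,yaw=90)
p=get_image("scene")["pixels"][120:200,250:350]
cv2.imwrite("pics/s7.png",cv2.resize(p,None,fx=6,fy=6,interpolation=cv2.INTER_CUBIC))
E
```

```text
now cradle [  2.1  -0.9 261.5] clk 15.28 F [-0.7 -0.8  0.1] q [ 0.98  0.4  -1.25  1.58  0.38  1.44 -0.27]
plan [0.097 0.019 0.53 ] [-0.   0.  -0.2] world [ 0.569 -0.035  0.235]
```

View pics/s7.png

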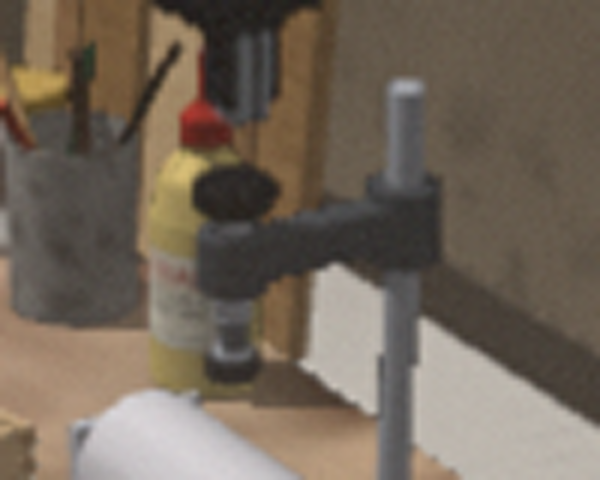

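The fingertips are above the knob at (245, 115) and slightly to its right. I'll correct by 5 mm and descend.

Call:
carry_out(plan=[0.1, 0.02, 0.2, 0, 0, 0, -1, 0.1, 0.02, 0.4, 0, 0, 0, -1, 0.1, 0.02, 0.5, 0, 0, 0, -1, 0.1, 0.02, 0.5, 0, 0, 0, -1])

```text
clock: 15.82
ee_pos: [0.5696, -0.0342, 0.2379]
eef_rot: [0.001, 0.695, 0.719, 0.001]
force: [1.1, -0.6, -0.3]
width: -0.0001
grip_force: 0.0
```

Call:
carry_out(plan=[0, 0, 0.06, 0, 0, 0, -1, 0, 0, 0.12, 0, 0, 0, -1, 0, 0, 0.18, 0, 0, 0, -1, 0, 0, 0.24, 0, 0, 0, -1, 0, 0, 0.24, 0, 0, 0, -1])

```text
clock: 16.45
ee_pos: [0.57, -0.034, 0.2266]
eef_rot: [0.001, 0.695, 0.719, 0.001]
force: [0.0, -0.6, 2.5]
width: 0.0003
grip_force: 1.3
```

Call:
carry_out(plan=[0, 0, 0.06, 0, 0, 0, -1, 0, 0, 0.12, 0, 0, 0, -1, 0, 0, 0.18, 0, 0, 0, -1, 0, 0, 0.24, 0, 0, 0, -1, 0, 0, 0.24, 0, 0, 0, -1])

```text
clock: 17.08
ee_pos: [0.57, -0.034, 0.2145]
eef_rot: [0.001, 0.695, 0.719, 0.001]
force: [0.2, -0.7, 3.1]
width: -0.0003
grip_force: 1.1
```

Call:
carry_out(plan=[0, 0, 0.04, 0, 0, 0, -1, 0, 0, 0.08, 0, 0, 0, -1, 0, 0, 0.12, 0, 0, 0, -1, 0, 0, 0.12, 0, 0, 0, -1])

```text
clock: 17.58
ee_pos: [0.57, -0.034, 0.2085]
eef_rot: [0.001, 0.695, 0.719, 0.001]
force: [-0.2, 1.1, 2.9]
width: -0.0003
grip_force: 1.8
```

Call:
carry_out(plan=[0, 0, 0.03, 0, 0, 0, -1, 0, 0, 0.06, 0, 0, 0, -1, 0, 0, 0.09, 0, 0, 0, -1, 0, 0, 0.12, 0, 0, 0, -1])

```text
clock: 18.08
ee_pos: [0.5701, -0.034, 0.2026]
eef_rot: [0.001, 0.695, 0.719, 0.001]
force: [-2.3, -0.5, 6.6]
width: -0.0
grip_force: 3.1
```

Call:
carry_out(plan=[0, 0, 0.02, 0, 0, 0, -1, 0, 0, 0.04, 0, 0, 0, -1])

```text
clock: 18.32
ee_pos: [0.57, -0.034, 0.2007]
eef_rot: [0.001, 0.695, 0.719, 0.001]
force: [-0.6, 0.2, 6.9]
width: -0.0001
grip_force: 3.1
```

Call:
carry_out(plan=[0, 0, 0.02, 0, 0, 0, -1, 0, 0, 0.04, 0, 0, 0, -1])

```text
clock: 18.58
ee_pos: [0.5701, -0.0339, 0.1987]
eef_rot: [0.001, 0.695, 0.719, 0.001]
force: [-1.3, -0.1, 5.7]
width: 0.0003
grip_force: 3.1
```

Contact is expected about now, so I'll step about 1 mm at a time.

Call:
carry_out(plan=[0, 0, 0.01, 0, 0, 0, -1, 0, 0, 0.02, 0, 0, 0, -1])

```text
clock: 18.82
ee_pos: [0.5701, -0.034, 0.1979]
eef_rot: [0.001, 0.695, 0.719, 0.001]
force: [-1.9, -0.6, 8.1]
width: 0.0
grip_force: 4.6
```

Call:
carry_out(plan=[0, 0, 0.01, 0, 0, 0, -1, 0, 0, 0.02, 0, 0, 0, -1])

```text
clock: 19.08
ee_pos: [0.5701, -0.034, 0.1972]
eef_rot: [0.001, 0.695, 0.719, 0.001]
force: [-2.9, -0.4, 10.7]
width: -0.0002
grip_force: 5.9
```

Call:
carry_out(plan=[0, 0, 0.01, 0, 0, 0, -1, 0, 0, 0.02, 0, 0, 0, -1])

```text
clock: 19.32
ee_pos: [0.5702, -0.0339, 0.1965]
eef_rot: [0.001, 0.695, 0.719, 0.001]
force: [-5.1, -1.8, 14.7]
width: -0.0001
grip_force: 7.3
```

Call:
carry_out(plan=[0, 0, 0.01, 0, 0, 0, -1, 0, 0, 0.01, 0, 0, 0, -1])

```text
clock: 19.58
ee_pos: [0.5702, -0.034, 0.1961]
eef_rot: [0.002, 0.695, 0.719, 0.001]
force: [-3.8, -1.6, 14.8]
width: 0.0
grip_force: 7.3
```

```bash
python3 - <<'E'
from station import *
for i in range(3): s=sense();print(s["clock"],s["ee_pos"],s["force"],s["grip_force"]);get_image("top")
E
```

```text
19.575 [ 0.57018749 -0.03398282  0.19608563] [-3.8298931  -1.63279868 14.77763843] 7.322301120730117
19.625 [ 0.57015595 -0.03393864  0.19609529] [-4.35466608  0.03311168 14.40136635] 7.317452126007993
19.675 [ 0.57017446 -0.0339324   0.19609501] [-4.35366198 -0.99256174 13.67450018] 7.315216518763918
```

Call:
carry_out(plan=[0, 0, 0.01, 0, 0, 0, -1, 0, 0, 0.01, 0, 0, 0, -1])

```text
clock: 19.98
ee_pos: [0.5702, -0.0339, 0.1957]
eef_rot: [0.002, 0.695, 0.719, 0.001]
force: [-5.8, -1.4, 15.9]
width: -0.0
grip_force: 8.0
```

```bash
python3 - <<'E'
from station import *
for i in range(3): s=sense();print(s["clock"],s["ee_pos"],s["force"],s["grip_force"]);get_image("top")
E
```

```text
19.975 [ 0.5702126  -0.03393899  0.19573778] [-5.82601256 -1.36172772 15.91616235] 8.020044511940796
20.025 [ 0.57020021 -0.03393839  0.1957333 ] [-5.91523147 -1.997537   15.90166082] 8.018412028905004
20.075 [ 0.57019202 -0.03392093  0.19574345] [-5.43128267 -1.66374805 15.8795907 ] 8.017729239945766
```

The reading is 15.9 N total, which means about 10 N at the foot. Letting go now.

Call:
carry_out(plan=[0, 0, -0.05, 0, 0, 0, -1, 0, 0, -0.2, 0, 0, 0, -1, 0, 0, -0.6, 0, 0, 0, -1, 0, 0, -1.4, 0, 0, 0, -1, 0, 0, -1.8, 0, 0, 0, -1])

```text
clock: 20.75
ee_pos: [0.5703, -0.0335, 0.2873]
eef_rot: [0.002, 0.695, 0.719, 0.002]
force: [-0.2, 0.2, -0.1]
width: 0.0003
grip_force: 0.0
```

Call:
carry_out(plan=[-0.8, 0, 0, 0, 0, 0, -1, -1.6, 0, 0, 0, 0, 0, -1, -2.4, 0, 0, 0, 0, 0, -1, -2.4, 0, 0, 0, 0, 0, -1])

```text
clock: 21.25
ee_pos: [0.5734, -0.1583, 0.284]
eef_rot: [0.001, 0.697, 0.717, 0.0]
force: [-0.4, -1.0, -0.4]
width: -0.0002
grip_force: 0.0
```

```bash
python3 - <<'E'
from h import *
from station import get_image
go((0,0,0))
a=get_image("scene")["pixels"];b=get_image("top")["pixels"]
p=cv2.resize(a[140:240,255:355],None,fx=4,fy=4,interpolation=cv2.INTER_CUBIC)
q=cv2.resize(b[140:240,195:295],None,fx=4,fy=4,interpolation=cv2.INTER_CUBIC)
cv2.imwrite("pics/s8.png",np.hstack([p,q]))
E
```

```text
now cradle [   2.9 -119.4  284. ] clk 21.25 F [-0.4 -1.  -0.4] q [ 1.09  0.42 -1.19  1.48  0.39  1.5  -0.07]
plan [ 2.391 -0.092  5.678] [ 0.1 -0.1 89.4] world [ 0.566 -0.039  0.   ]
```

View pics/s8.png

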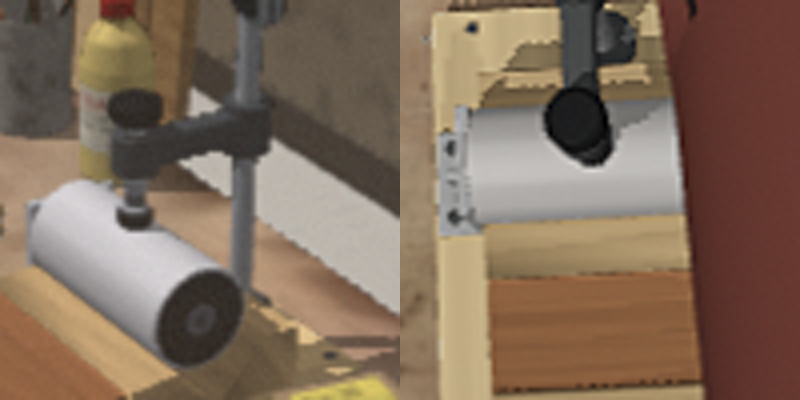

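The foot rests on top of the roller at (135, 215), the roller is still against the stop, and the robot is touching nothing.

```bash
python3 -c "
from station import *
print(sign_off())"
```

```text
the job is handed in; nothing more can be done
None
```

The job is handed in: the roller lies in the vee against the stop, held by the hold-down at about 10 N (15.9 N at the hand less about 6 N of rubbing). My first push along the vee jammed, reading 19.6 N sideways and 14.8 N upward on the hand, about 24.5 N combined and close to the 25 N dent limit; I saw no dent in the later pictures.

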